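# Shut and pin the drilling jig on a blank

## Task

A wooden blank lies ready in the hinged drilling jig: swing the jig's leaf down onto it, then take the collared steel locating pin out of the tool block and push it down through the leaf into the hole in the post, until its collar has pressed the leaf fully shut against the sprung pads. The pads push the leaf up again when you let go, so finish while holding: stay on the pin and keep pressing it down, jig shut, ready for drilling. Leave the awl, the spare blanks and the try square where they are.

Things in the scene. Friction and masses are not known exactly. Their poses are not given: they have to be found in the camera images.
- jig: Drilling jig fixed to the table; origin: centre of its underside, long axis y. Plywood base 90 (x) by 230 (y) by 18 high; on it a post with the pin hole (x +-35, y -100 to -50, z 18 to 53), a hinge block (y 47 to 88, same height), the blank's nest between. Hinge axis along x at y 90, z 53. The leaf, 70 wide, 14 thick, when shut lies level on both, top at z 67, its nose reaching to y -132.
- leaf (a joint): Leaf angle, rad: 0 shut, 1.85 back stop. Starts near upright, held by hinge friction; below about 1.25 it sinks shut by its weight (0.2 kg). Close it by pushing its outer face (top when shut) from the jig's +y end. Two sprung pads under it then rest on the blank and hold it 0.045 open (7.5 mm at the pin hole); pressing it shut there takes about 3 N at first, 7.5 N at the end.
- leaf_hinge (a point): Point on the hinge axis, mid-width; axes turn with the leaf: y from the nose to the hinge, z out of the outer (top) face. The pads' two stems stand 9 mm above the top face (13 when shut), 90 from the hinge.
- leaf_nose (a point): Point on the leaf's outer (top) face, mid-width, 200 from the hinge and 22 from the free end; axes as leaf_hinge. Clear place to push the leaf shut.
- leaf_hole (a point): Centre of the upper mouth of the leaf's pin hole (steel bush, hole 13.5 wide, 1 chamfer, 14 deep), on the top face 168 from the hinge; axes as leaf_hinge. The smaller 8 mm hole 90 from the hinge is the drill bush, not for the pin.
- post_hole (a point): Centre of the mouth of the pin hole in the top of the post, 53 above the table: 13.5 wide, 1 chamfer, 35 deep, vertical. With the leaf shut it lies straight under leaf_hole.
- blank: Wooden blank in the nest of the jig, 44 by 90 (along the jig's y) by 30 high, origin at the centre of its underside, on the base (18 above the table), loose with 1.5 to 2 mm of play. Stays there.
- pin: Steel pin, 120 g, 95 long, upright in one of the tool block's two large holes. Origin: centre of its lower tip, z towards its grip. Shank 12 diameter, 42 long, its lowest 8 tapered to 6; collar 26 diameter from 42 to 47; cylindrical grip 18 diameter from 47 to 95. In the block it hangs by its collar, tip 13 above the table; home in the jig its tip is 25 above the table.
- pin_grip (a point): Middle of the pin's grip, on its axis, 71 above its tip.
- rack: Wooden tool block fixed to the table, 170 (its x) by 50 (its y) by 55 high, origin at the centre of its underside. Two holes 14 wide at x = -60 and +60 hold the pin and the awl (either way round). Three drill bits stand up to 45 out of its top at x = -14, 0 and 14.
- awl: Bystander: awl with a dark wooden pear-shaped handle 32 thick, no collar, standing in the other large hole of the block; origin at its lower tip.
- blank_b: Bystander: spare blank like the one in the jig, lying on the table beyond the jig; origin at the centre of its underside.
- blank_c: Bystander: another spare blank on the table beyond the tool block; origin as blank_b.
- square: Bystander: try square lying flat on the table left of the jig, stock 18 by 110 by 16 high, blade 150 by 35 by 3; origin on the table near the middle of the blade.
Things that resemble listed ones, but are neither listed nor needed, are in the scene too. Leave any blue or turquoise look-alike of the blank alone.

How it is judged (in metres and radians):
On the way, in this order (a step that is already met when the one before it is completed fails the run):
1. the leaf is swung down onto the blank (within 0.08 rad of shut), the pin not yet in the jig (value of joint leaf below 0.08 rad and horizontal distance between pin and post_hole above 0.03 m), for 0.2 s.
2. the pin is pushed through the leaf and at least 10 mm into the hole of the post (z of pin in the frame of post_hole below -0.01 m and horizontal distance between pin and post_hole below 0.004 m and angle between the z axis of pin and the z axis of jig, either way round below 0.12 rad), for 0.1 s.
At the end, for the whole second after the job is handed in: Through the last second: leaf less than 0.010 rad open; pin upright (0.08 rad) and within 4 mm of the post hole's axis, tip at least 25.5 mm below the top of the post; pin pressing the jig and robot on the pin with over 4 N each; pin at rest; blank in its nest (value of joint leaf below 0.01 rad and z of pin in the frame of post_hole below -0.0255 m and horizontal distance between pin and post_hole below 0.004 m and angle between the z axis of pin and the z axis of jig, either way round below 0.08 rad and contact force between pin and jig above 4 N and contact force between any of the fingers, the arm and pin above 4 N and distance between blank and jig below 0.023 m and linear speed of pin below 0.02 m/s); the arm keeps its last pose, push and grip.
It fails at once if the awl, a spare blank or the try square is moved more than 25 mm (distance of any of awl, blank_b, blank_c, square from where it was at the start of the episode above 0.025 m).
It also fails if it takes over 54 s, if anything falls off the work surface, if the arm or the gripper's body presses on something with over 40 N, if the wrist force passes 120 N, or if a joint passes its speed limit or range.

## Robot

A 6-joint arm with a two-finger parallel gripper is mounted at the origin on the work surface. World frame = base frame: x ahead of the robot, y to its left, z up, the work surface at z = 0. Lengths are in m, angles in degrees, forces in N, time in s.
With the tool pointing down it reaches from about 0.4 to 0.925 m from the base axis. Payload 3.4 kg.
Tool frame: the origin (TCP) lies at the very end of the fingers, on their centre line; the grasp point (between the pads) lies 19 mm behind it; z points along the fingers, y is the line along which they close (so a half turn about z gives the same grasp; the last joint's range is limited). The gripper opens to 85 mm and grips with 20 to 120 N. Pads are 22 mm wide; open, the fingers measure 114 mm over their backs; the gripper's body (76 mm by 85 mm) begins 54 mm behind the grasp point. The pads swing forward as they close: fully open they stand 13 mm farther back than shut.
Start: joints at [71.476, 17.578, 86.31, -0, 76.112, -4.211], TCP at [0.142, 0.557, 0.198] pointing down, gripper open.
Joint ranges: [-179.03, 179.03], [-60, 130.46], [8.19, 133.38], [-81.62, 261.62], [5.75, 156.47], [-153.77, 153.77]. Speed limits (degrees/s): [147.25, 147.25, 180, 180, 180, 180].

## Interface

Orientations are given as a 3x3 rotation matrix whose columns are the frame's x, y, z axes.
In Python, from bench import env gives the robot as it stands.
- The arm moves only by the shell command python3 -m jog 'ROWS' [FORCE]. ROWS is JSON, one flat list of numbers, 7 for each row, row after row: the turn, a rotation vector about the tool's x, y, z in degrees, then the shift along the tool's x, y, z in cm, then the gripper command: -1 is shut, 1 is fully open, values between are in proportion. In form: [rx, ry, rz, dx, dy, dz, claw, rx, ry, rz, dx, dy, dz, claw, ...]. A call has 1 to 20 rows; each row shifts and turns the commanded pose from where the row before left it, along the tool's axes as they then stand; what a row does not reach is not made up. A row lasts 1/10 s, in which the tool goes at most 50 mm and 8.59 degrees, less where a joint would pass 70% of its speed; a pose out of reach is approached as far as the arm can. A call with a gripper value outside its range is refused whole. The fingers move at their own pace and stop on an object; FORCE is the grip in N (left out, the last holds). Time passes only in rows, so rows that do not move let the fingers close. It gives the time, the measured TCP pose, the force, the opening and the grip force at its end, in the units of the state.
- env.observe(): the state, without advancing time (a new reading comes with each control period).
- env.read_camera(name): name is "scene" or "top" or "wrist"; returns (picture, depth): 400x640x3 uint8, blue, green, red; 400x640 float32, m along the optical axis (not along the pixel's ray), 0 where there is no reading.
- env.camera_info(name): a dict with "K" (3x3 intrinsics, pixels), "k1" (the pictures are not rectified: a ray, as slopes to the right and down, at radius r is drawn at 1 + k1 r^2 times it, then the intrinsics apply), "rvec" (rotation vector, rad) and "tvec" (3), from world to camera coordinates, as OpenCV has them; the wrist camera has in their place "tool_from_camera" (4x4, takes a point from camera to tool coordinates, whose origin is the TCP and whose axes are the flange's). Camera axes: x right, y down, z forward; pixel columns grow to the right and rows downward; lengths in m; the calibration is good to about 2 mm. A picture is of the moment at which its call begins: read the wrist's pose just before it. camera_info takes no time and is no camera call.
- env.finish_job(): hands the job in; it is judged then, once.
The state is a dict: "clock": time; "qpos": joint angles; "qd": joint speeds; "tau": joint torques, N m; "eef_pos": TCP position; "eef_rot": TCP orientation; "contact_force": force on the tool from outside, world axes, zero at the start; "moment": the same for the moment, N m; "width": opening from 0.0 (shut) to 1.0 (fully open); "grasp_force": force on a finger pad.
Only numpy, scipy, OpenCV 4.12 (cv2) and the standard library are available. Lean on these libraries where they do the work, as an engineer would, in place of code of your own. Each camera call takes 0.05 s, during which the arm holds its last target. There are 200 camera calls.

## Working session

There is one attempt and no reset: what is moved stays moved. The work goes in short steps, Python scripts to look and compute and a shell command to move; the robot and the scene stay as the last step left them, time stands still between calls to the robot, and variables do not carry over. Pictures are saved under pics/ and viewed, at most 10 in all, crops included, and the job is handed in when it is done.

```bash
ls; mkdir -p pics
cat > h.py <<'E'
import numpy as np, cv2
from bench import env
def cam(name):
    o=env.observe(); im,d=env.read_camera(name); return o,im,d,env.camera_info(name)
def world(name,o,d,ci,u,v):
    """world points of pixels u,v (arrays) using depth"""
    u=np.atleast_1d(u);v=np.atleast_1d(v)
    K=np.array(ci['K']);k=ci['k1']
    p=np.stack([u,v],-1).astype(float).reshape(-1,1,2)
    s=cv2.undistortPoints(p,K,np.array([k,0,0,0,0.])).reshape(-1,2)
    z=d[v.astype(int),u.astype(int)]
    c=np.c_[s*z[:,None],z]
    if 'rvec' in ci:
        R=cv2.Rodrigues(np.array(ci['rvec'],float))[0]; return (c-np.array(ci['tvec']).ravel())@R
    T=np.array(ci['tool_from_camera']); c=c@T[:3,:3].T+T[:3,3]
    return c@np.array(o['eef_rot']).T+np.array(o['eef_pos'])
def cloud(name):
    o,im,d,ci=cam(name); v,u=np.nonzero(d>0)
    return im,d,u,v,world(name,o,d,ci,u,v)
E
python3 - <<'E'
from h import *
for n in ('scene','top'):
    im,d,u,v,P=cloud(n); cv2.imwrite(f'pics/{n}.png',im); W=np.zeros((400,640,3)); W[v,u]=P; np.save(f'{n}.npy',W)
print(env.observe())
E
```

```text
pics
{'clock': 0.1, 'qpos': array([ 7.14738974e+01,  1.76197148e+01,  8.63749083e+01,  1.15026293e-03,
        7.61132967e+01, -4.20980379e+00]), 'qd': array([-0.02134123, -0.13392366, -0.20234846, -0.05453827,  0.00640887,
        0.04797626]), 'tau': array([ 4.75006948e-05, -4.58530140e+01, -2.52610070e+01,  3.86797069e-05,
        5.86900991e-03,  1.88245690e-05]), 'eef_pos': array([0.14196608, 0.55648958, 0.19746569]), 'eef_rot': array([[-9.68944184e-01,  2.47278765e-01, -6.16953573e-04],
       [ 2.47279484e-01,  9.68942562e-01, -1.77975473e-03],
       [ 1.57697025e-04, -1.87704296e-03, -9.99998226e-01]]), 'contact_force': array([-0.27872923, -0.59877907, -0.69245994]), 'moment': array([ 0.0070296 , -0.00638316, -0.00088477]), 'grasp_force': 0.0, 'width': 0.9995685796159123}
```

View pics/scene.png

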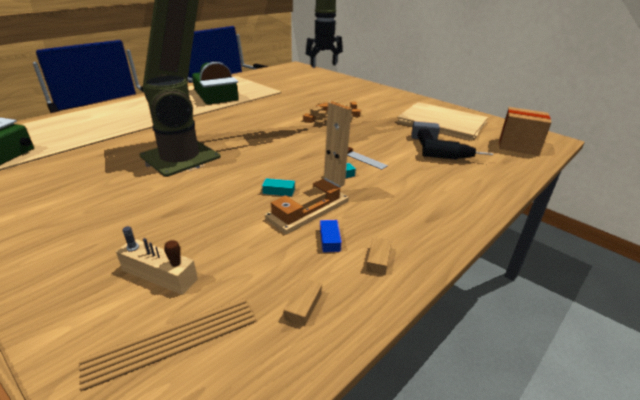

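View pics/top.png

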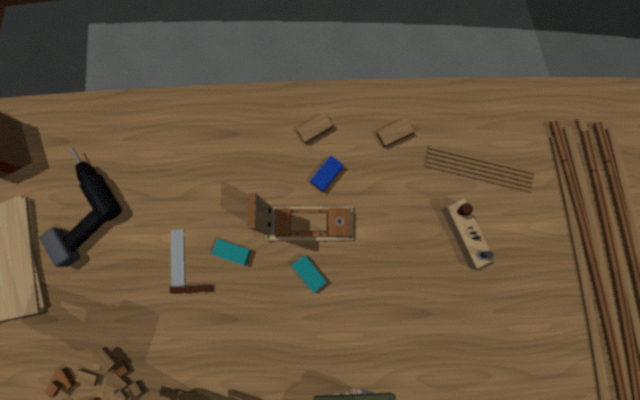

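Scene: the jig is around (310,205), its leaf is up at (338,140), and the block is at (155,265). Top view: the post hole is at about (340,222) and the leaf at (260,213). Pin candidates in the block are the blue-grey cylinder (scene 129,238; top 485,255) and the brown pear handle (scene 173,252; top 465,208). The grey cylinder with a collar fits the pin. I'll confirm that with a crop and measure.

Run:
```python
from h import *
s=cv2.imread('pics/scene.png'); t=cv2.imread('pics/top.png')
a=cv2.resize(s[215:300,105:205],(400,340),interpolation=cv2.INTER_CUBIC)
b=cv2.resize(t[185:275,420:520],(378,340),interpolation=cv2.INTER_CUBIC)
c=cv2.resize(t[180:250,235:365],(778,250+0),interpolation=cv2.INTER_CUBIC)
cv2.imwrite('pics/crop1.png',np.vstack([np.hstack([a,b]),c]))
np.set_printoptions(precision=4,suppress=True)
W=np.load('top.npy'); S=np.load('scene.npy')
def sel(W,r,z0,z1):
    P=W[r].reshape(-1,3); return P[(P[:,2]>z0)&(P[:,2]<z1)]
def rect(P):
    (c,wh,a)=cv2.minAreaRect((P[:,:2]*1000).astype(np.float32)); return np.array(c),np.array(wh),a,len(P),np.median(P[:,2]),P[:,:2].mean(0)*1000
R=np.s_[190:280,430:510]; 
print('table',np.median(W[300:380,400:540,2]),np.median(S[330:380,330:360,2]))
print('racktop',rect(sel(W,R,.045,.062)))
print('rack+',rect(sel(W,R,.03,.062)))
print('pin top',rect(sel(W,np.s_[240:275,470:510],.09,.13)))
print('awl top',rect(sel(W,np.s_[190:225,450:480],.08,.2)))
J=np.s_[200:250,325:365]; print('post',rect(sel(W,J,.045,.06)))
J=np.s_[195:250,262:365]; print('base',rect(sel(W,J,.010,.024)))
print('hole px',W[222,340],W[222,335],W[222,345])
L=sel(S,np.s_[95:195,320:360],.09,.4); 
c=L.mean(0);u,sv,vt=np.linalg.svd(L-c);print('leaf',c,vt,sv/len(L)**.5,L.min(0),L.max(0))
Pp=sel(S,np.s_[222:255,115:140],.075,.13); print('pin scene',Pp.mean(0),Pp.min(0),Pp.max(0))
```

```text
table -0.00011233852208942935 0.00030574554927070385
racktop (array([ 496.0186, -309.0155]), array([169.7204,  53.4593]), 21.736351013183594, 1115, np.float64(0.05451216569272033), array([ 491.0345, -306.8573]))
rack+ (array([ 495.9928, -308.9508]), array([169.7204,  53.5986]), 21.736351013183594, 1246, np.float64(0.0542303659510229), array([ 490.81  , -304.6368]))
pin top (array([ 439.0122, -330.655 ]), array([16.4775, 15.7641]), 54.40444564819336, 59, np.float64(0.10685138001053714), array([ 439.4716, -329.2465]))
awl top (array([ 550.8168, -285.8362]), array([26.9877, 28.3393]), 72.75016784667969, 140, np.float64(0.10802803090949727), array([ 550.3212, -283.6054]))
post (array([535.1481,  28.8966]), array([55.8132, 69.009 ]), 88.22074127197266, 553, np.float64(0.051866747718495324), array([534.9152,  26.3202]))
base (array([537.0988,  99.3235]), array([227.6983,  89.6379]), 88.33103942871094, 707, np.float64(0.01682992603123849), array([525.9883,  74.9907]))
hole px [0.5373 0.0173 0.0137] [0.5338 0.0316 0.051 ] [0.5326 0.0066 0.0546]
leaf [0.5471 0.1975 0.1902] [[-0.0091  0.0461  0.9989]
 [-0.9994 -0.0338 -0.0076]
 [ 0.0334 -0.9984  0.0464]] [0.055  0.0224 0.0033] [0.5041 0.1832 0.0901] [0.5799 0.2133 0.2779]
pin scene [ 0.4469 -0.33    0.0948] [ 0.4332 -0.338   0.0751] [ 0.4527 -0.32    0.1098]
```

View pics/crop1.png

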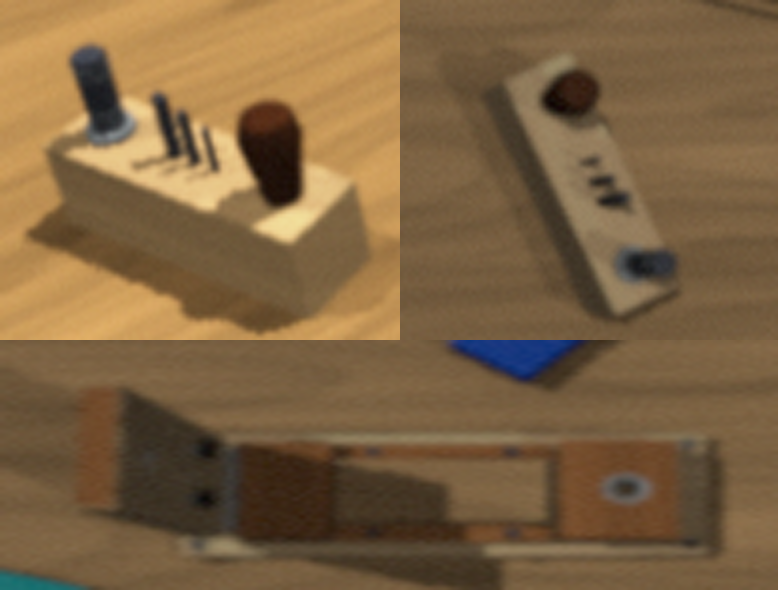

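The crop confirms it: the pin is the steel grip with the bright collar at the block's near end, (0.440,-0.331), and the awl is at the other end. The jig is centred at (0.537,0.099) with yaw -1.7°, and its hinge is at y≈0.189. I'll rotate the tool to align with the world axes, close the gripper and go behind the leaf.

```bash
python3 -m jog '[0,0,8.4,0,0,-0.5,-1, 0,0,8.4,0,0,-0.5,-1, 0,0,8.4,0,0,-0.5,-1, 0,0,8.4,0,0,-0.5,-1, 0,0,8.4,0,0,-0.5,-1, 0,0,8.4,0,0,-0.5,-1, 0,0,8.4,0,0,-0.5,-1, 0,0,8.4,0,0,-0.3,-1, 0,0,8.5,0,0,0,-1, 0,0,0,0,0,0,-1]' 40
```

```text
clock: 1.1
eef_pos: [0.1421, 0.5569, 0.236]
eef_rot: [[0.001, 1.0, -0.0], [1.0, -0.001, -0.001], [-0.001, -0.0, -1.0]]
contact_force: [0.2, 0.3, 0.1]
width: 0.001
grasp_force: 0.0
```

```bash
python3 -m jog '[0,0,0,-2.05,3.06,0,-1, 0,0,0,-2.05,3.06,0,-1, 0,0,0,-2.05,3.06,0,-1, 0,0,0,-2.05,3.06,0,-1, 0,0,0,-2.05,3.06,0,-1, 0,0,0,-2.05,3.06,0,-1, 0,0,0,-2.05,3.06,0,-1, 0,0,0,-2.05,3.06,0,-1, 0,0,0,-2.05,3.06,0,-1, 0,0,0,-2.05,3.06,0,-1, 0,0,0,-2.05,3.06,0,-1, 0,0,0,-2.05,3.06,0,-1, 0,0,0,-2.05,3.06,0,-1, 0,0,0,0,0,0,-1, 0,0,0,0,0,0,-1]'
```

```text
clock: 2.6
eef_pos: [0.5401, 0.2898, 0.2355]
eef_rot: [[-0.001, 1.0, -0.002], [1.0, 0.001, -0.0], [-0.0, -0.002, -1.0]]
contact_force: [0.0, 0.4, -0.6]
width: 0.0
grasp_force: 0.0
```

```bash
python3 -m jog '[0,0,0,-1.5,0,0,-1, 0,0,0,-1.5,0,0,-1, 0,0,0,-1.5,0,0,-1, 0,0,0,-1,0,0,-1, 0,0,0,-1,0,0,-1, 0,0,0,-1,0,0,-1, 0,0,0,-1,0,0,-1, 0,0,0,-1,0,0,-1, 0,0,0,-1,0,0,-1, 0,0,0,-1,0,0,-1, 0,0,0,-1,0,0,-1, 0,0,0,-1,0,0,-1, 0,0,0,-1,0,0,-1, 0,0,0,-1,0,0,-1, 0,0,0,-1,0,0,-1, 0,0,0,-0.5,0,0,-1, 0,0,0,0,0,0,-1, 0,0,0,0,0,0,-1, 0,0,0,0,0,0,-1, 0,0,0,0,0,0,-1]'
python3 - <<'E'
from h import *
np.set_printoptions(precision=4,suppress=True)
im,d,u,v,P=cloud('top'); cv2.imwrite('pics/top2.png',im)
im,d,u,v,P=cloud('scene'); cv2.imwrite('pics/s2.png',cv2.resize(im[60:260,180:420],(720,600)))
E
```

```text
clock: 4.6
eef_pos: [0.5399, 0.121, 0.2363]
eef_rot: [[-0.0, 1.0, 0.0], [1.0, 0.0, 0.0], [0.0, 0.0, -1.0]]
contact_force: [-0.3, -0.4, 0.1]
width: -0.004
grasp_force: 0.0
```

View pics/s2.png

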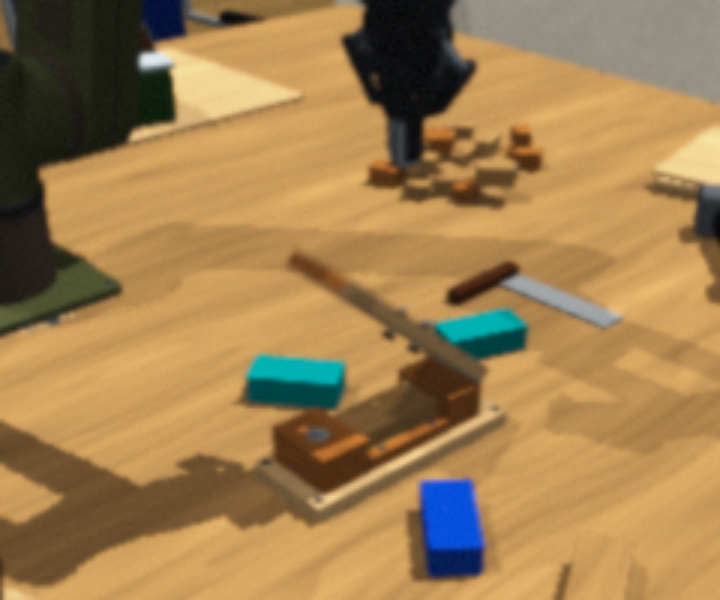

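The picture shows the leaf sinking by itself toward the post, so I'm heading for the pin. The half-open gripper is enough for an 18 mm grip.

```bash
python3 -m jog '[0,0,0,-3.77,-0.83,0,-1, 0,0,0,-3.77,-0.83,0,-1, 0,0,0,-3.77,-0.83,0,-1, 0,0,0,-3.77,-0.83,0,-1, 0,0,0,-3.77,-0.83,0,-1, 0,0,0,-3.77,-0.83,0,-1, 0,0,0,-3.77,-0.83,0,-1, 0,0,0,-3.77,-0.83,0,-1, 0,0,0,-3.77,-0.83,0,-1, 0,0,0,-3.77,-0.83,0,-1, 0,0,0,-3.77,-0.83,0,-1, 0,0,0,-3.77,-0.83,0,-1, 0,0,8.5,0,0,0,0, 0,0,8.5,0,0,0,0, 0,0,8.5,0,0,0,0, 0,0,8.5,0,0,0,0, 0,0,8.5,0,0,0,0, 0,0,8.5,0,0,0,0, 0,0,8.5,0,0,0,0, 0,0,8.5,0,0,0,0]'
python3 - <<'E'
from h import *
np.set_printoptions(precision=4,suppress=True)
im,d,u,v,P=cloud('scene'); W=np.zeros((400,640,3)); W[v,u]=P
im2,d,u,v,T=cloud('top')
T=T[(abs(T[:,0]-.535)<.028)&(T[:,1]>-.02)&(T[:,1]<.18)]
m=(T[:,2]>.06)&(T[:,2]<.09); A=np.c_[T[m][:,:2],np.ones(m.sum())]; print('leaf plane',np.linalg.lstsq(A,T[m][:,2],rcond=None)[0],m.sum())
o,im3,d3,ci=cam('wrist'); v,u=np.nonzero(d3>0); Q=world('wrist',o,d3,ci,u,v)
s=(Q[:,2]>.098)&(Q[:,2]<.118)&(np.hypot(Q[:,0]-.44,Q[:,1]+.331)<.03); print('pin wrist',s.sum(),Q[s].mean(0),Q[s].min(0),Q[s].max(0)); print(o['eef_pos'])
cv2.imwrite('pics/w3.png',np.hstack([cv2.resize(im3,(480,300)),im[160:260,240:360].repeat(3,0).repeat(3,1)[:300,:320]]))
E
```

```text
clock: 6.7
eef_pos: [0.4403, -0.3317, 0.2363]
eef_rot: [[0.929, 0.369, -0.0], [0.369, -0.929, 0.0], [-0.0, -0.0, -1.0]]
contact_force: [0.0, -0.1, -0.4]
width: 0.499
grasp_force: 0.0
leaf plane [-0.0044 -0.0461  0.0771] 1784
pin wrist 219 [ 0.4416 -0.3298  0.1064] [ 0.4325 -0.3387  0.0982] [ 0.4497 -0.3211  0.1092]
[ 0.4403 -0.3317  0.2363]
```

View pics/w3.png

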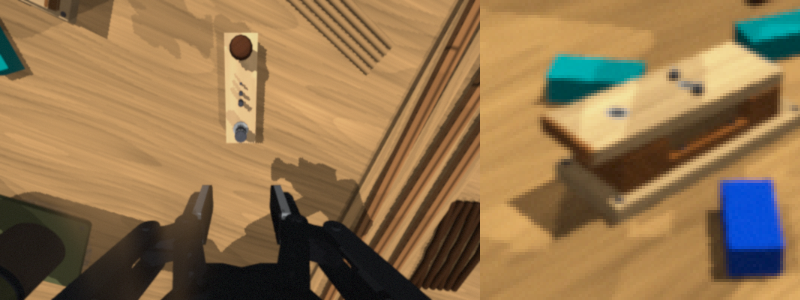

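The leaf rests on the pads at about 0.046 rad. The pin is directly below the gripper, so I'm descending to grip it.

```bash
python3 -m jog '[0,0,0,0.14,0,2.0,0, 0,0,0,0,0,2,0, 0,0,0,0,0,2,0, 0,0,0,0,0,2,0, 0,0,0,0,0,2,0, 0,0,0,0,0,2,0, 0,0,0,0,0,2,0, 0,0,0,0,0,1.5,0, 0,0,0,0,0,1.3,0, 0,0,0,0,0,0,0, 0,0,0,0,0,0,-1, 0,0,0,0,0,0,-1, 0,0,0,0,0,0,-1, 0,0,0,0,0,0,-1, 0,0,0,0,0,0,-1, 0,0,0,0,0,0,-1, 0,0,0,0,0,0,-1, 0,0,0,0,0,0,-1]' 80
```

```text
clock: 8.65
eef_pos: [0.442, -0.3317, 0.0693]
eef_rot: [[0.927, 0.375, 0.001], [0.375, -0.927, -0.001], [0.001, 0.002, -1.0]]
contact_force: [-0.3, 1.2, 5.6]
width: 0.149
grasp_force: 78.5
```

```bash
python3 -m jog '[0,0,0,0,0,-1,-1, 0,0,0,0,0,-1.5,-1, 0,0,0,0,0,-2,-1, 0,0,0,0,0,-2,-1, 0,0,0,0,0,-2,-1, 0,0,0,0,0,-2,-1, 0,0,0,0,0,-2,-1, 0,0,0,0,0,-0.5,-1, 0,0,0,0,0,0,-1, 0,0,0,0,0,0,-1]'
python3 - <<'E'
from h import *
np.set_printoptions(precision=4,suppress=True)
o,im,d,ci=cam('wrist'); im2,_,_,_,_=cloud('scene')
cv2.imwrite('pics/w4.png',np.hstack([im2[120:320,60:260].repeat(2,0).repeat(2,1),im[:,120:520]]))
E
```

```text
clock: 9.65
eef_pos: [0.4408, -0.3308, 0.1974]
eef_rot: [[0.927, 0.374, -0.001], [0.374, -0.927, 0.001], [-0.001, -0.002, -1.0]]
contact_force: [-0.3, -0.8, -0.9]
width: 0.15
grasp_force: 78.4
```

View pics/w4.png

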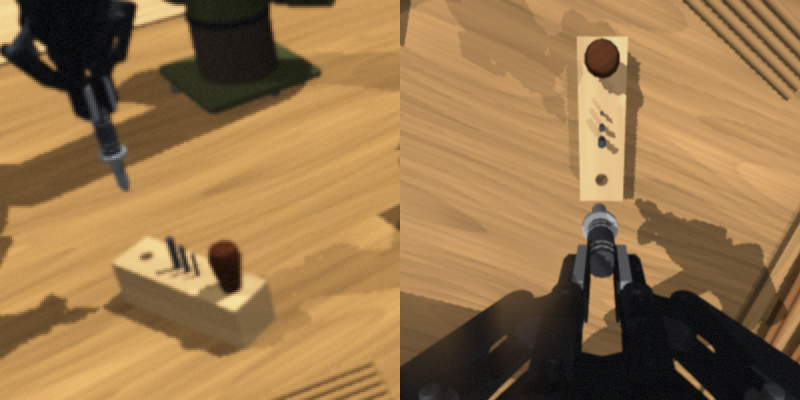

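The pin is held (scene crop 105,140), the old hole is empty and the awl is untouched. I'll check for tilt numerically, then compute the carry.

```bash
cat > pinfit.py <<'E'
from h import *
from scipy.optimize import least_squares
np.set_printoptions(precision=4,suppress=True)
def pinfit():
    for n in ('wrist','scene'):
        o,im,d,ci=cam(n); v,u=np.nonzero(d>0); Q=world(n,o,d,ci,u,v)
        t=(Q-o['eef_pos'])@np.array(o['eef_rot'])   # tool coords
        s=(np.hypot(t[:,0],t[:,1])<.025)&(t[:,2]>-.01)&(t[:,2]<.062); t=t[s]
        # shank only: 12 mm cylinder, fit axis; 
        sh=t[(t[:,2]>.018)&(t[:,2]<.046)]
        f=lambda p: np.hypot(sh[:,0]-p[0]-p[1]*(sh[:,2]-.03), sh[:,1]-p[2]-p[3]*(sh[:,2]-.03))-.006
        r=least_squares(f,[0,0,0,0],loss='soft_l1',f_scale=.001)
        print(n,len(t),len(sh),'shank x,slope,y,slope @30mm',r.x,'zmax',np.percentile(t[:,2],99) if len(t) else 0)
        c=t[np.hypot(t[:,0],t[:,1])>.0105]; print(' collar z',np.percentile(c[:,2],[5,50,95]) if len(c) else 0, len(c))
pinfit()
E
python3 pinfit.py
python3 - <<'E'
from h import *
np.set_printoptions(precision=4,suppress=True)
# hole in leaf, from top: dark/steel ring near (.535,.021)
o,im,d,ci=cam('top'); v,u=np.nonzero(d>0); P=world('top',o,d,ci,u,v)
L=P[(P[:,2]>.062)&(P[:,2]<.09)&(abs(P[:,0]-.535)<.06)&(P[:,1]>-.06)&(P[:,1]<.2)]
print(len(L)); c,wh,a=cv2.minAreaRect((L[:,:2]*1000).astype(np.float32)); print('leaf rect',c,wh,a)
m=(np.abs(P[:,0]-.535)<.02)&(abs(P[:,1]-.021)<.02)&(P[:,2]<.058); print('hole pts',m.sum(),P[m].mean(0) if m.sum() else 0, u[m],v[m])
E
```

```text
wrist 787 62 shank x,slope,y,slope @30mm [-0.001  -0.017  -0.0014 -0.0495] zmax 0.04753534990094714
 collar z [0.009  0.0102 0.0143] 252
scene 241 79 shank x,slope,y,slope @30mm [ 0.0003  0.0149 -0.0029 -0.0313] zmax 0.053648566403711205
 collar z [0.0043 0.01   0.0133] 39
2520
leaf rect (535.9850463867188, 78.83615112304688) (222.19442749023438, 70.18374633789062) 88.38021087646484
hole pts 21 [0.5384 0.0205 0.0285] [338 339 340 337 338 339 340 341 337 338 339 340 341 337 338 339 340 341
 338 339 340] [219 219 219 220 220 220 220 220 221 221 221 221 221 222 222 222 222 222
 223 223 223]
```

```bash
python3 -m jog '[0,0,0,0.75,-1.46,0,-1, 0,0,0,1.49,-2.92,0,-1, 0,0,0,1.49,-2.92,0,-1, 0,0,0,1.49,-2.92,0,-1, 0,0,0,1.49,-2.92,0,-1, 0,0,0,1.49,-2.92,0,-1, 0,0,0,1.49,-2.92,0,-1, 0,0,0,1.49,-2.92,0,-1, 0,0,0,1.49,-2.92,0,-1, 0,0,0,1.49,-2.92,0,-1, 0,0,0,0.75,-1.46,0,-1, 0,0,0,0,0,0,-1, 0,0,0,0,0,0,-1, 0,0,0,0,0,0,-1]'; python3 pinfit.py
python3 - <<'E'
from h import *
np.set_printoptions(precision=4,suppress=True)
o,im,d,ci=cam('wrist'); cv2.imwrite('pics/w5.png',im); np.savez('w5.npz',d=d,p=o['eef_pos'],R=o['eef_rot'])
print(o['eef_pos'])
E
```

```text
clock: 11.3
eef_pos: [0.4701, -0.0051, 0.1983]
eef_rot: [[0.927, 0.374, -0.0], [0.374, -0.927, -0.0], [-0.0, 0.0, -1.0]]
contact_force: [-0.1, 0.1, -1.8]
width: 0.15
grasp_force: 78.4
wrist 785 62 shank x,slope,y,slope @30mm [-0.0009 -0.0205 -0.0017 -0.055 ] zmax 0.047582573198719114
 collar z [0.009  0.0102 0.0143] 258
scene 143 50 shank x,slope,y,slope @30mm [ 0.0012 -0.0137 -0.0032 -0.0038] zmax 0.05309890246003787
 collar z [-0.0022  0.0084  0.0124] 25
[ 0.4703 -0.0054  0.1983]
```

View pics/w5.png

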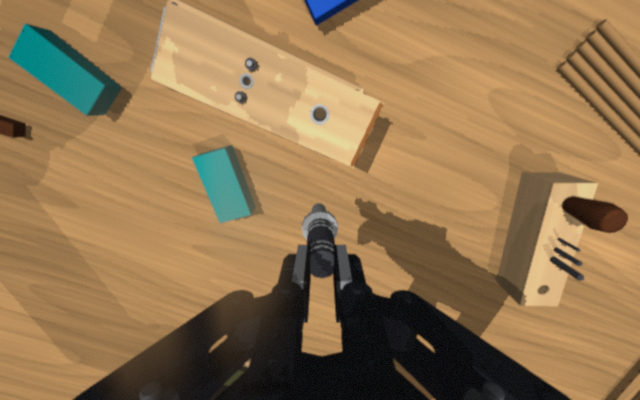

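The wrist view shows the leaf's pin bush at (319.5,114), with the drill bush at (247,81) between the two stems. The pin's collar is at (320,222).

Run:
```python
from h import *
from scipy.optimize import least_squares
np.set_printoptions(precision=4,suppress=True)
z=np.load('w5.npz'); o={'eef_pos':z['p'],'eef_rot':z['R']}; d=z['d']; ci=env.camera_info('wrist'); im=cv2.imread('pics/w5.png')
v,u=np.mgrid[100:129,304:335]; v=v.ravel();u=u.ravel()
g=im[v,u].astype(int); m=(g[:,2]-g[:,0]<25)   # grey ring+dark hole
lab=np.zeros((400,640),np.uint8); lab[v[m],u[m]]=1
n,l,st,c=cv2.connectedComponentsWithStats(lab); k=1+np.argmax(st[1:,4]); print('ring px',c[k],st[k])
K=np.array(ci['K']);s=cv2.undistortPoints(np.array([[c[k]]]),K,np.array([ci['k1'],0,0,0,0.])).ravel()
T=np.array(ci['tool_from_camera']);R=z['R'];p=z['p']
dr=R@(T[:3,:3]@np.r_[s,1]);og=R@T[:3,3]+p
for h in (.0745,): print('hole',og+dr*(h-og[2])/dr[2])
P=world('wrist',o,d,ci,u,v); q=P[(P[:,2]>.06)&(P[:,2]<.085)]; print('leaf z near hole',np.median(q[:,2]))
# collar top face: circle r 13 fit from boundary
v,u=np.mgrid[195:250,295:345];v=v.ravel();u=u.ravel()
P=world('wrist',o,d,ci,u,v);t=(P-p)@R;t=t[(abs(t[:,2]-.0095)<.0025)&(np.hypot(t[:,0],t[:,1])<.02)]
(cx,cy),r=cv2.minEnclosingCircle((t[:,:2]*1e3).astype(np.float32)); print('collar',len(t),cx,cy,r,'ext y',t[:,1].min(),t[:,1].max(),'x max',t[:,0].max())
```

```text
ring px [319.0308 114.4051] [310 105  19  19 195]
hole [0.5368 0.024  0.0745]
leaf z near hole 0.07346302423392012
collar 389 -0.2850790023803711 -1.271193504333496 13.018588066101074 ext y -0.013836490377149674 0.011073993004440901 x max 0.012073289363901686
```

```bash
python3 -m jog '[0,0,0,1.43,-0.02,0,-1, 0,0,0,1.43,-0.02,0,-1, 0,0,0,1.43,-0.02,0,-1, 0,0,0,1.43,-0.02,0,-1, 0,0,0,1.43,-0.02,0,-1, 0,0,0,0,0,1,-1, 0,0,0,0,0,1.5,-1, 0,0,0,0,0,1.5,-1, 0,0,0,0,0,1,-1, 0,0,0,0,0,0.5,-1, 0,0,0,0,0,0.3,-1, 0,0,0,0,0,0,-1, 0,0,0,0,0,0,-1]'
python3 - <<'E'
from h import *
np.set_printoptions(precision=4,suppress=True)
o,im,d,ci=cam('wrist'); _,s,_,_=cam('scene'); print(o['eef_pos'])
cv2.imwrite('pics/w6.png',np.hstack([cv2.resize(im[130:270,250:390],(400,400),interpolation=cv2.INTER_CUBIC),cv2.resize(s[140:240,240:340],(400,400),interpolation=cv2.INTER_CUBIC)]))
E
```

```text
clock: 12.75
eef_pos: [0.5368, 0.0229, 0.1408]
eef_rot: [[0.927, 0.374, 0.001], [0.374, -0.927, -0.0], [0.001, 0.0, -1.0]]
contact_force: [-0.2, -0.3, -1.6]
width: 0.151
grasp_force: 78.5
[0.5368 0.0229 0.1408]
```

View pics/w6.png

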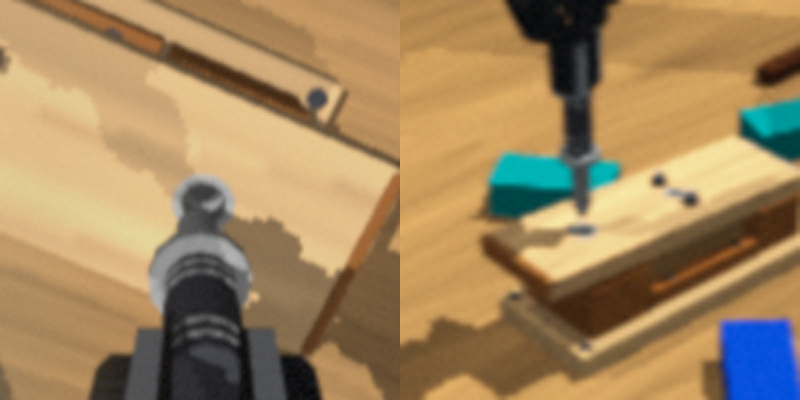

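In both views the tip is just over the bush (wrist crop 204,200; scene crop 582,225). Descending with force checks.

```bash
python3 -m jog '[0,0,0,0,0,0.4,-1, 0,0,0,0,0,0.4,-1, 0,0,0,0,0,0.4,-1, 0,0,0,0,0,0.4,-1, 0,0,0,0,0,0.4,-1, 0,0,0,0,0,0,-1]'
```

```text
clock: 13.45
eef_pos: [0.5365, 0.0226, 0.1198]
eef_rot: [[0.927, 0.375, -0.0], [0.375, -0.927, -0.001], [-0.0, 0.001, -1.0]]
contact_force: [2.3, -1.9, -2.2]
width: 0.149
grasp_force: 78.5
```

```bash
python3 -m jog '[0,0,0,0.03,0.05,0,-1, 0,0,0,0,0,0.3,-1, 0,0,0,0,0,0.3,-1, 0,0,0,0,0,0.3,-1, 0,0,0,0,0,0.3,-1, 0,0,0,0,0,0.3,-1, 0,0,0,0,0,0.3,-1, 0,0,0,0,0,0,-1]'
```

```text
clock: 14.25
eef_pos: [0.5366, 0.0225, 0.1018]
eef_rot: [[0.927, 0.374, -0.001], [0.374, -0.927, -0.0], [-0.001, -0.0, -1.0]]
contact_force: [2.0, -1.8, -1.9]
width: 0.149
grasp_force: 78.5
```

```bash
python3 -m jog '[0,0,0,0.03,0.05,0.3,-1, 0,0,0,0,0,0.3,-1, 0,0,0,0,0,0.3,-1, 0,0,0,0,0,0.3,-1, 0,0,0,0,0,0.3,-1, 0,0,0,0,0,0.2,-1, 0,0,0,0,0,0.1,-1, 0,0,0,0,0,0,-1, 0,0,0,0,0,0,-1]' 110
```

```text
clock: 15.15
eef_pos: [0.5376, 0.0221, 0.0846]
eef_rot: [[0.927, 0.374, 0.001], [0.374, -0.927, -0.0], [0.001, 0.001, -1.0]]
contact_force: [1.4, -1.9, 3.1]
width: 0.132
grasp_force: 108.5
```

```bash
python3 -m jog '[0,0,0,0,0,0.1,-1, 0,0,0,0,0,0.1,-1, 0,0,0,0,0,0.1,-1, 0,0,0,0,0,0.1,-1, 0,0,0,0,0,0,-1, 0,0,0,0,0,0,-1]'
```

```text
clock: 15.75
eef_pos: [0.5378, 0.022, 0.0812]
eef_rot: [[0.927, 0.374, 0.001], [0.374, -0.927, -0.001], [0.001, 0.001, -1.0]]
contact_force: [-0.8, -3.6, 9.2]
width: 0.13
grasp_force: 109.3
```

```bash
python3 -m jog '[0,0,0,0,0,0.1,-1, 0,0,0,0,0,0.1,-1, 0,0,0,0,0,0,-1, 0,0,0,0,0,0,-1]'
```

```text
clock: 16.15
eef_pos: [0.5381, 0.022, 0.081]
eef_rot: [[0.927, 0.374, 0.003], [0.374, -0.927, -0.001], [0.002, 0.002, -1.0]]
contact_force: [-3.5, -2.9, 20.7]
width: 0.13
grasp_force: 111.1
```

It has stopped hard at TCP z 0.081 with 20 N. I'll verify the leaf angle.

```bash
python3 -m jog '[0,0,0,0,0,0,-1, 0,0,0,0,0,0,-1, 0,0,0,0,0,0,-1]'
python3 - <<'E'
from h import *
im,d,u,v,T=cloud('top')
T=T[(abs(T[:,0]-.537)<.028)&(T[:,1]>-.03)&(T[:,1]<.18)]
m=(T[:,2]>.05)&(T[:,2]<.075)&(abs(T[:,1]-.1)>.015); A=np.c_[T[m][:,:2],np.ones(m.sum())]; print(np.linalg.lstsq(A,T[m][:,2],rcond=None)[0],np.median(T[m][:,2]),m.sum())
im,d,u,v,T=cloud('scene')
T=T[(abs(T[:,0]-.537)<.028)&(T[:,1]>.03)&(T[:,1]<.18)]
m=(T[:,2]>.055)&(T[:,2]<.08); A=np.c_[T[m][:,:2],np.ones(m.sum())]; print(np.linalg.lstsq(A,T[m][:,2],rcond=None)[0],m.sum())
E
```

```text
clock: 16.45
eef_pos: [0.5381, 0.022, 0.081]
eef_rot: [[0.927, 0.374, 0.003], [0.374, -0.927, -0.0], [0.002, 0.002, -1.0]]
contact_force: [-3.3, -3.1, 19.8]
width: 0.132
grasp_force: 111.0
[ 0.00175733 -0.00098147  0.06491693] 0.0656846166063565 726
[ 0.00055313 -0.00299814  0.06799483] 567
```

The leaf is shut (slope about 0.001–0.003), and the steady 20 N press is holding. Handing in.

```bash
python3 -c "
from bench import env
print(env.finish_job())"
```

```text
the job is handed in; nothing more can be done
None
```

I handed the job in with the jig shut and the pin home in the post; the arm is still gripping it and pressing down with about 20 N, and the cameras show the leaf within about 0.003 rad of shut (no verdict was returned).

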